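Set a two-tier firing stack on the kiln base

TASK

Set up the two-tier firing stack on the kiln base: stand the two tall props on the two prop marks at its ends, square to the marks, put the clay cup upright midway between them, and bridge the two props with the long kiln bat, centred over the base and in line with it. Then lay the fish plaque flat and lengthwise on the middle of the bat. Leave the two short props where they stand: they are too low for the cup.

Things in the scene. Friction and masses are not known exactly. Their poses are not given: they have to be found in the camera images.
- kiln_base: Fixed kiln base: dark steel plate 120 x 240 mm (x, y) with a buff hearth slab 92 x 212 mm, whose white flat top is 30 mm above the bench. Origin: centre of its underside; z up, y along its length. Two brown outlines on the top, 57 (x) by 30 mm (y), are the prop marks, centred at x = 0, y = +75 and y = -75 mm. The cup belongs at x = y = 0 between them.
- tall_prop_1: First of two equal tall props: upright kiln prop of buff clay, a hollow block with two rectangular holes down through it, 55 mm along its x axis, 28 mm along its y axis, 78 mm high; origin at the centre of its underside, z up; grip it by either pair of sides.
- tall_prop_2: Second of two equal tall props: upright kiln prop of buff clay, a hollow block with two rectangular holes down through it, 55 mm along its x axis, 28 mm along its y axis, 78 mm high; origin at the centre of its underside, z up; grip it by either pair of sides.
- short_prop_1: A short prop, not to be used: upright kiln prop of buff clay, a hollow block with two rectangular holes down through it, 55 mm along its x axis, 28 mm along its y axis, 50 mm high; origin at the centre of its underside, z up; grip it by either pair of sides.
- short_prop_2: A short prop, not to be used: upright kiln prop of buff clay, a hollow block with two rectangular holes down through it, 55 mm along its x axis, 28 mm along its y axis, 50 mm high; origin at the centre of its underside, z up; grip it by either pair of sides.
- cup: Unglazed clay cup without handle, standing mouth up, 60 mm high, 58 mm outside diameter over its upper half (the foot is 40 mm), wall 4 mm. Origin at the centre of its underside, z up.
- bat: Kiln bat: a plain flat slab of buff refractory, 60 mm (x) by 200 mm (y, its length) by 10 mm thick, about 0.25 kg, lying flat on the bench. Origin at the centre of its underside, z up.
- fish_plaque: Fish-shaped flat clay plaque, 40 mm wide (x, at the middle of the body) by 75 mm long (y, head to tail) by 9 mm thick, about 30 g, lying by itself on the bare bench between the kiln base and the pile of plaques, among the props. Origin at the centre of its underside, z up. Either way round is right.

How it is judged:
By the outcome, as a careful person would: the job done as asked, in the order asked, and still so for the second after the job is handed in, with the robot touching nothing.
It also fails if it takes over 125 s, if anything falls off the work surface, if the arm or the gripper's body presses on something with over 40 N, if the wrist force passes 120 N, or if a joint passes its speed limit or range.

ROBOT

A 6-joint arm with a two-finger parallel gripper is mounted at the origin on the work surface; the furniture and walls round the work are solid. World frame = base frame: x ahead of the robot, y to its left, z up, the work surface at z = 0. Lengths are in m, angles in rad, forces in N, time in s.
With the tool pointing down it reaches from about 0.25 to 0.725 m from the base axis. Payload 4 kg.
Tool frame: the origin (TCP) lies midway between the tips of the shut fingers; the grasp point (between the pads) lies 19 mm behind it; z points along the fingers, y is the line along which they close (so a half turn about z gives the same grasp; the last joint's range is limited). The gripper opens to 85 mm and grips with 20 to 120 N. Pads are 22 mm wide; open, the fingers measure 114 mm over their backs; the gripper's body (76 mm by 85 mm) begins 54 mm behind the grasp point. The pads swing forward as they close: fully open they stand 13 mm farther back than shut.
Start: joints at [-1.216, 0.241, 0.005, 1.335, 0, 1.571], TCP at [0.174, -0.469, 0.231] pointing down, gripper open.
Joint ranges: [-2.72, 2.72], [-1.05, 1.87], [-1.09, 1.28], [-1.99, 2.15], [-1.42, 1.44], [-3.14, 3.14]. Speed limits (rad/s): [2.79, 2.79, 3.14, 3.14, 3.14, 3.14].

INTERFACE

Orientations are given as a unit quaternion [x, y, z, w].
In Python, from workcell import get_obs, camera, job_done, silhouettes gives the robot as it stands. The module is installed in compiled form; this text tells all that it offers.
- The arm moves only by the tool drive_tool, never from a script. Its argument "increments" is a list of rows, each a list of 3 entries, a list of its own where there are three numbers: the shift along the world's x, y, z in mm, then the turn, a rotation vector about the world's x, y, z in degrees, then the opening, from 0 (shut) to 1 (fully open). A call has 1 to 8 rows; each row shifts and turns the commanded pose from where the row before left it; what a row does not reach is not made up. A row lasts 1/12 s, in which the tool goes at most 41.7 mm and 7.16 degrees, less where a joint would pass 70% of its speed; a pose out of reach is approached as far as the arm can. A call is refused whole if a number of a shift passes 41.7 or a number of a turn 7.16, either way. A call with a gripper value outside its range is refused whole. The fingers move at their own pace and stop on an object; the grip force is fixed at half the most. Time passes only in rows, so rows that do not move let the fingers close. It gives the time, the measured TCP pose, the force, the opening and the grip force at its end, in the units of the state.
- get_obs(): the state, without advancing time (a new reading comes with each control period).
- camera(name): name is "scene" or "top" or "wrist"; returns a dict with "image" (420x560x3 uint8, red, green, blue), "K" (3x3 intrinsics, pixels), "view" (4x4, takes a point from world to camera coordinates). Camera axes: x right, y down, z forward; pixel columns grow to the right and rows downward; lengths in m; the calibration is good to about 2 mm. A picture is of the moment at which its call begins. There is no depth.
- job_done(): hands the job in; it is judged then, once.
Trained networks look in a picture, given as the dict that the camera call returned (one of the last four; its "shot" number tells which), for a name from the list of things; names that differ only in an ending like _2 or _b are one class to them, and where a whole thing is asked for, a point or a joint stands for the part that bears it (a point fixed in the world has none). Each returns a list of dicts, best first, with "conf" (0 to 1); they miss things now and then, are a little off and sometimes report something else, mostly with a low value. They report only what shows in the picture. A call takes as long as a camera call.
- silhouettes(query, picture): "region" (420x560 bool, what is visible of it) and "bbox" ([left, top, right, bottom] in pixels, round what is visible of it).
The state is a dict: "clock": time; "joint_pos": joint angles; "joint_vel": joint speeds; "tau": joint torques, N m; "eef_pos": TCP position; "tool_rot": TCP orientation; "ft_force": force on the tool from outside, world axes, zero at the start; "ft_torque": the same for the moment, N m; "grip_width": finger opening in m; "grasp_force": force on a finger pad.
Only numpy, scipy, OpenCV 4.12 (cv2) and the standard library are available. Lean on these libraries where they do the work, as an engineer would, in place of code of your own. Each camera call takes 0.05 s, during which the arm holds its last target. There are 200 camera calls.

## Working session

There is one attempt and no reset: what is moved stays moved. The work goes in short steps, Python scripts to look and compute and a tool call to move; the robot and the scene stay as the last step left them, time stands still between calls to the robot, and variables do not carry over. Pictures are saved under pics/ and viewed, at most 17 in all, crops included, and the job is handed in when it is done.

Besides the shell and the picture viewer there is one more tool, called after "Emit:" by a JSON object that holds its "fn" and its "kwargs". drive_tool: Moves the arm, as the interface text tells. Its arguments: {"type":"object","properties":{"increments":{"type":"array"}},"required":["increments"]}

```bash
mkdir -p pics; cat > h.py <<'E'
import numpy as np, cv2
from workcell import get_obs, camera, job_done, silhouettes
def save(p,n): cv2.imwrite('pics/'+n+'.png',p['image'][:,:,::-1])
def ray(p,uv,z):
    R=p['view'][:3,:3];t=p['view'][:3,3];c=-R.T@t
    d=R.T@np.linalg.inv(p['K'])@np.array([uv[0],uv[1],1.]);return c+d*(z-c[2])/d[2]
def proj(p,X):
    q=p['view'][:3,:3]@np.array(X)+p['view'][:3,3];q=p['K']@q;return q[:2]/q[2]
E
python3 - <<'E'
from h import *
o=get_obs();print(o['clock'],o['eef_pos'],o['tool_rot'],o['grip_width'])
for n in ['scene','top']:
    p=camera(n);save(p,n+'0');print(n,'cam',-p['view'][:3,:3].T@p['view'][:3,3]); np.savez(n,K=p['K'],view=p['view'],image=p['image'])
    for q in ['kiln_base','tall_prop_1','short_prop_1','cup','bat','fish_plaque']:
        for d in silhouettes(q,p)[:5]:
            r=d['region'];v,u=np.nonzero(r);c=(u.mean(),v.mean())
            rect=cv2.minAreaRect(np.c_[u,v].astype(np.float32))
            print(q,round(d['conf'],2),d['bbox'],r.sum(),np.round(c),np.round(ray(p,c,0)[:2],3),np.round(rect[1]),round(rect[2]))
E
```

```text
0.0 [ 0.17349115 -0.46828043  0.23040542] [ 9.84304954e-01  1.76472862e-01 -1.87469061e-04 -1.02540760e-03] 0.08540253487345452
scene cam [0.05174276 0.93599616 0.81387386]
kiln_base 0.71 [236.9, 152.2, 324.0, 213.8] 2601 [280. 183.] [ 0.629 -0.001] [40. 81.] 45
tall_prop_1 0.86 [254.4, 232.4, 285.8, 275.7] 960 [269. 256.] [0.503 0.25 ] [43. 27.] 90
tall_prop_1 0.69 [305.7, 186.2, 331.1, 223.6] 729 [317. 204.] [0.5   0.027] [34. 24.] 90
short_prop_1 0.93 [213.7, 227.9, 244.1, 254.7] 607 [229. 240.] [0.611 0.256] [33. 23.] 33
short_prop_1 0.71 [352.9, 149.0, 374.0, 172.4] 378 [364. 160.] [ 0.486 -0.227] [24. 20.] 22
bat 0.63 [175.0, 262.5, 264.6, 320.0] 2268 [221. 289.] [0.532 0.389] [90. 28.] 28
fish_plaque 0.44 [328.9, 191.6, 351.5, 204.8] 177 [338. 200.] [ 0.463 -0.02 ] [11. 17.] 90
top cam [0.35471358 0.1160766  1.31268124]
kiln_base 0.98 [280.5, 148.5, 367.6, 196.7] 3957 [326. 172.] [ 0.625 -0.   ] [45. 90.] 90
kiln_base 0.59 [291.8, 211.4, 305.9, 239.1] 260 [299. 227.] [0.481 0.072] [24. 12.] 90
tall_prop_1 0.67 [292.6, 215.3, 307.1, 239.3] 306 [299. 227.] [0.479 0.072] [25. 13.] 90
tall_prop_1 0.58 [205.9, 210.8, 223.8, 236.8] 353 [215. 224.] [0.486 0.29 ] [15. 24.] 9
short_prop_1 0.9 [391.9, 217.0, 407.1, 240.8] 362 [400. 229.] [ 0.474 -0.189] [23. 15.] 90
short_prop_1 0.78 [213.4, 168.1, 226.6, 195.6] 293 [220. 181.] [0.599 0.28 ] [13. 23.] 9
cup 0.61 [353.7, 216.6, 378.9, 238.2] 454 [365. 228.] [ 0.477 -0.099] [23. 24.] 63
bat 0.75 [165.7, 166.5, 187.6, 240.1] 1685 [176. 206.] [0.534 0.393] [75. 23.] 90
fish_plaque 0.69 [324.3, 218.5, 338.7, 243.7] 292 [331. 231.] [ 0.47  -0.012] [26. 13.] 90
```

```bash
python3 - <<'E'
import cv2
a=cv2.imread('pics/top0.png')[130:270,150:430];cv2.imwrite('pics/top0c.png',cv2.resize(a,None,fx=2.85,fy=2.85,interpolation=cv2.INTER_CUBIC))
E
```

```text
(no output)
```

View pics/scene0.png

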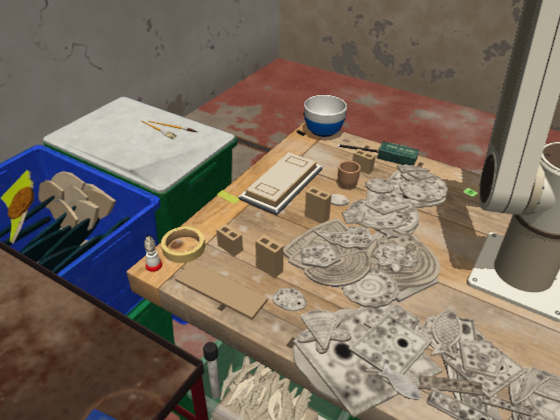

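View pics/top0c.png

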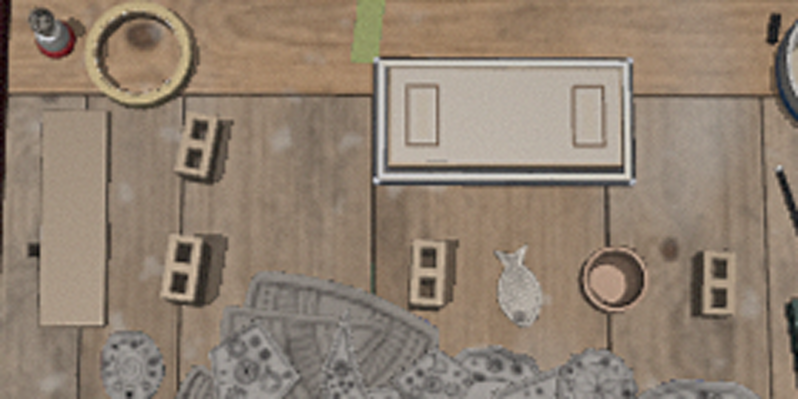

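The top view (crop scale 2.85) shows the base marks at crop (421,114) and (588,116), and the tall props at (186,268) and (428,272). The short props are at (200,147) and (717,282), the cup at (614,278), the fish at (518,285) and the bat at (73,217). The scene view agrees on which props are tall.

Emit:
{"fn": "drive_tool", "kwargs": {"increments": [[[19,34,12],[0,0,0],1],[[19,34,12],[0,0,0],1],[[19,34,12],[0,0,0],1],[[19,34,12],[0,0,0],1],[[19,34,12],[0,0,0],1],[[19,34,12],[0,0,0],1],[[19,34,12],[0,0,0],1],[[19,34,12],[0,0,-2],1]]}}

```text
clock: 1.37
eef_pos: [0.3261, -0.1952, 0.3282]
tool_rot: [0.987, 0.159, 0.0, 0.0]
ft_force: [1.7, -1.0, 0.1]
grip_width: 0.0855
grasp_force: 0.0
```

```bash
python3 - <<'E'
from h import *
o=get_obs();print(o['clock'],o['eef_pos'],o['tool_rot'],o['joint_pos'])
E
```

```text
1.3667 [ 0.32606804 -0.19515031  0.32824014] [9.87328233e-01 1.58690317e-01 4.54205391e-04 3.71706734e-04] [-5.39324687e-01 -2.42293773e-02 -4.64932713e-02  1.54735870e+00
  1.50812458e-05  2.28353988e+00]
```

Emit:
{"fn": "drive_tool", "kwargs": {"increments": [[[6,11,1],[0,0,7],0.8],[[6,11,1],[0,0,7],0.8],[[6,11,1],[0,0,7],0.8],[[6,11,1],[0,0,7],0.8],[[6,11,1],[0,0,7],0.8],[[6,11,1],[0,0,7],0.8],[[6,11,1],[0,0,7],0.8],[[6,11,1],[0,0,7],0.8]]}}

```text
clock: 2.03
eef_pos: [0.3739, -0.1082, 0.3355]
tool_rot: [0.795, 0.607, 0.0, 0.0]
ft_force: [-0.5, -0.6, 0.3]
grip_width: 0.0683
grasp_force: 0.0
```

Emit:
{"fn": "drive_tool", "kwargs": {"increments": [[[6,11,1],[0,0,7],0.8],[[6,11,1],[0,0,7],0.8],[[6,11,1],[0,0,7],0.8],[[6,11,1],[0,0,7],0.8],[[6,11,1],[0,0,7],0.8],[[6,11,1],[0,0,7],0.8],[[6,11,1],[0,0,7],0.8],[[6,11,1],[0,0,7],0.8]]}}

```text
clock: 2.7
eef_pos: [0.4219, -0.0203, 0.3435]
tool_rot: [0.417, 0.909, 0.0, 0.0]
ft_force: [0.1, 0.3, 0.3]
grip_width: 0.0682
grasp_force: 0.0
```

Emit:
{"fn": "drive_tool", "kwargs": {"increments": [[[6,12,1],[0,0,7],0.8],[[6,12,1],[0,0,7],0.8],[[6,12,1],[0,0,7],0.8],[[6,12,1],[0,0,7],0.8],[[6,12,1],[0,0,7],0.8],[[6,12,1],[0,0,7],0.8],[[0,0,0],[0,0,7],0.8],[[0,0,0],[0,0,0.7],0.8]]}}

```text
clock: 3.37
eef_pos: [0.4579, 0.0518, 0.3492]
tool_rot: [-0.002, 1.0, -0.0, -0.0]
ft_force: [-0.5, 0.1, 0.7]
grip_width: 0.0686
grasp_force: 0.0
```

```bash
python3 - <<'E'
from h import *
o=get_obs();print(o['clock'],o['eef_pos'],o['tool_rot'],o['joint_pos'],o['ft_force'])
p=camera('wrist');save(p,'w1');print(-p['view'][:3,:3].T@p['view'][:3,3],p['K'][0,0])
for uv in [(0,0),(559,0),(0,419),(559,419)]: print(ray(p,uv,0))
E
```

```text
3.3667 [0.45792173 0.05175231 0.34917857] [-2.12835807e-03  9.99997731e-01 -3.85281061e-05 -8.21325945e-05] [ 1.12576620e-01  1.42853850e-01  1.86585476e-01  1.61469971e+00
 -5.84807522e-05  1.08319905e-01] [-0.51001307  0.13822632  0.74068878]
[0.37496103 0.05261561 0.49242342] 331.0348739558935
[ 2.61072521e-01 -3.06707605e-01  5.55111512e-17]
[0.25838391 0.41936059 0.        ]
[ 0.9949401  -0.49953215  0.        ]
[9.92191997e-01 6.21738479e-01 5.55111512e-17]
```

View pics/w1.png

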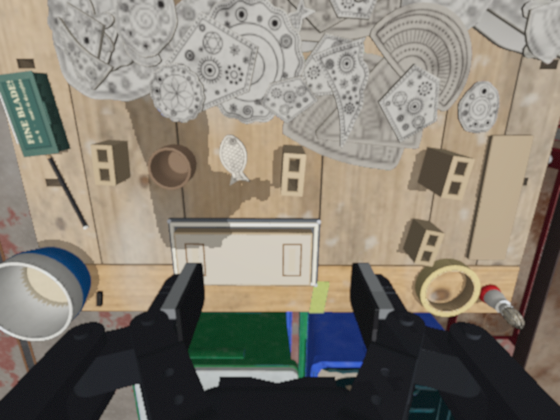

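The wrist view shows everything: tall props at (292,170) and (447,172), short props at (110,163) and (424,241), cup at (173,167), fish at (233,158), bat at (498,198) and base marks at (194,259) and (291,259). Next I'll fit models to the silhouettes.

```bash
cat >> h.py <<'E'
from scipy.optimize import minimize
def boxpts(sx,sy,h,z0=0): return np.array([[a*sx/2,b*sy/2,z] for a in(-1,1) for b in(-1,1) for z in(z0,z0+h)])
def cyl(r,z): t=np.linspace(0,2*np.pi,40);return np.c_[r*np.cos(t),r*np.sin(t),0*t+z]
M={'tall':boxpts(.055,.028,.078),'short':boxpts(.055,.028,.05),'bat':boxpts(.06,.2,.01),
 'cup':np.r_[cyl(.02,0),cyl(.029,.03),cyl(.029,.06)],'slab':boxpts(.092,.212,.03),
 'base':np.r_[boxpts(.12,.24,.006),boxpts(.092,.212,.03)]}
def hullmask(p,m,q,S=4):
    c,s=np.cos(q[2]),np.sin(q[2]);X=m@np.array([[c,s,0],[-s,c,0],[0,0,1]])+[q[0],q[1],q[3] if len(q)>3 else 0]
    uv=np.array([proj(p,x) for x in X],np.float32);h=cv2.convexHull(uv)
    im=np.zeros((420*S,560*S),np.uint8);cv2.fillConvexPoly(im,np.round(((h+.5)*S-.5)*16).astype(np.int32),1,shift=4)
    return cv2.resize(im.astype(np.float32),(560,420),interpolation=cv2.INTER_AREA)
def fit(pr,m,q0,z=0):
    f=lambda q:sum(1-np.minimum(a:=hullmask(p,m,[*q,z]),r).sum()/np.maximum(a,r).sum() for p,r in pr)
    best=None
    for dy in(-.06,.06):
        s=np.array(q0,float);S=[s]+[s+np.eye(3)[i]*[.01,.01,.12][i] for i in range(3)]
        S=[a+[0,0,dy] for a in S]
        r=minimize(f,s,method='Nelder-Mead',options=dict(initial_simplex=S,xatol=1e-4,fatol=1e-4,maxiter=90))
        if best is None or r.fun<best.fun: best=r
    return best.x,best.fun
def near(dets,p,X,tol=25):
    u=proj(p,X);b=[d for d in dets if np.hypot(*(np.array([(d['bbox'][0]+d['bbox'][2])/2,(d['bbox'][1]+d['bbox'][3])/2])-u))<tol]
    return b[0]['region'].astype(np.float32) if b else None
E
python3 - <<'E'
from h import *
P=[camera('top'),camera('wrist')]
for n,q,k,X in [('T1','tall_prop_1','tall',(.477,.066,0)),('T2','tall_prop_1','tall',(.481,.281,0)),('cup','cup','cup',(.473,-.097,0)),('bat','bat','bat',(.534,.39,np.pi/2)),('base','kiln_base','base',(.625,0,0)),('S1','short_prop_1','short',(.595,.275,0)),('S2','short_prop_1','short',(.472,-.186,0))]:
    prs=[]
    for i,p in enumerate(P):
        m=near(silhouettes(q,p),p,(X[0],X[1],M[k][:,2].max()/2))
        if m is not None: prs.append((p,m)); a=fit([(p,m)],M[k],X); print(n,i,np.round(a[0][:2]*1000,1),np.round(np.degrees(a[0][2]),1),round(a[1],3))
    if len(prs)==2: a=fit(prs,M[k],X);print(n,'both',np.round(a[0][:2]*1000,1),np.round(np.degrees(a[0][2]),1),round(a[1]/2,3))
for p in P:
  for d in silhouettes('fish_plaque',p)[:1]:
    v,u=np.nonzero(d['region']);w=np.array([ray(p,(a,b),.006)[:2] for a,b in zip(u,v)])
    e,V=np.linalg.eigh(np.cov((w-w.mean(0)).T));ax=V[:,1];pr=(w-w.mean(0))@ax;pp=(w-w.mean(0))@V[:,0]
    print('fish',d['conf'],w.mean(0),np.degrees(np.arctan2(ax[1],ax[0])),'mid',w.mean(0)+ax*(pr.max()+pr.min())/2+V[:,0]*(pp.max()+pp.min())/2,np.ptp(pr),np.ptp(pp))
p=P[1]
u0,v0=proj(p,(.625,0,.03)).astype(int)
c=p['image'][v0-40:v0+50,u0-90:u0+90];np.save('o.npy',[u0-90,v0-40]);cv2.imwrite('pics/base.png',cv2.resize(c[:,:,::-1],None,fx=4,fy=4,interpolation=cv2.INTER_CUBIC));print(u0-90,v0-40)
E
```

```text
T1 1 [472.8  73.6] -3.9 0.039
T2 0 [480.6 284.7] -7.0 0.066
T2 1 [476.7 284.8] -8.9 0.031
T2 both [478.  284.8] -7.6 0.084
cup 1 [469.6 -90.5] -2.9 0.061
bat 1 [529.4 393.5] 90.8 0.047
base 1 [621.3   1.2] -0.1 0.075
S1 0 [593.  276.6] -2.1 0.124
S2 0 [ 471.4 -182.9] -1.7 0.117
S2 1 [ 466.8 -182.7] -2.6 0.04
S2 both [ 468.4 -182.8] -1.8 0.123
fish 0.71 [ 0.46461067 -0.0114324 ] -168.6168869468281 mid [ 0.46711334 -0.01127965] 0.07291716177370516 0.04151780658077811
153 222
```

View pics/base.png

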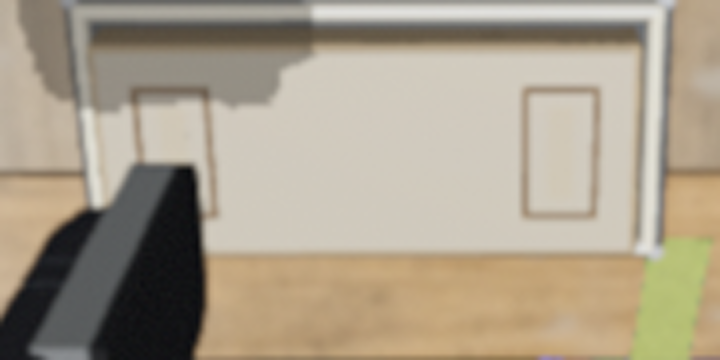

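```bash
cat >> h.py <<'E'
def marks(p,q0=(.622,.001,0)):
    # darkest alignment of both mark outlines (58x31 centre line) on the base top
    g=cv2.cvtColor(p['image'],cv2.COLOR_RGB2GRAY).astype(np.float32);g=g-cv2.GaussianBlur(g,(0,0),3)
    t=np.linspace(-.5,.5,40);W,H=.056,.029
    o=np.r_[np.c_[t*W,0*t+H/2],np.c_[t*W,0*t-H/2],np.c_[0*t+W/2,t*H],np.c_[0*t-W/2,t*H]]
    o=np.r_[o+[0,.075],o-[0,.075]]
    def f(q):
        c,s=np.cos(q[2]),np.sin(q[2]);X=o@np.array([[c,s],[-s,c]])+q[:2]
        uv=np.array([proj(p,[*x,.03]) for x in X],np.float32)
        return float(cv2.remap(g,uv[None,:,0].copy(),uv[None,:,1].copy(),cv2.INTER_LINEAR).mean())
    best=min(((f((q0[0]+a,q0[1]+b,c)),q0[0]+a,q0[1]+b,c) for a in np.arange(-.008,.0081,.002) for b in np.arange(-.008,.0081,.002) for c in(-.03,0,.03)))
    r=minimize(f,best[1:],method='Nelder-Mead',options=dict(initial_simplex=[np.array(best[1:])+d for d in([0,0,0],[.001,0,0],[0,.001,0],[0,0,.02])]))
    return r.x,r.fun
E
python3 - <<'E'
from h import *
for n in('top','wrist'):
    q,v=marks(camera(n));print(n,np.round(q[:2]*1000,1),np.degrees(q[2]),v)
E
```

```text
top [625.2   0.7] -0.01348173046547198 -3.5826690196990967
wrist [621.6   1.6] -0.03296522791655479 -19.850433349609375
```

Emit:
{"fn": "drive_tool", "kwargs": {"increments": [[[4,5,-30],[0,0,-1],0.75],[[4,5,-30],[0,0,-1],0.75],[[4,5,-30],[0,0,-1],0.75],[[5,6,-30],[0,0,-1],0.75],[[0,0,-36],[0,0,0],0.75],[[0,0,-36],[0,0,0],0.75],[[0,0,-36],[0,0,0],0.75],[[0,0,-36],[0,0,0],0.75]]}}

```text
clock: 5.08
eef_pos: [0.4747, 0.0722, 0.084]
tool_rot: [0.035, 0.999, 0.0, 0.0]
ft_force: [-0.1, 0.3, -0.7]
grip_width: 0.0643
grasp_force: 0.0
```

Emit:
{"fn": "drive_tool", "kwargs": {"increments": [[[0,0,-25],[0,0,0],0.75],[[0,0,-25],[0,0,0],0.75],[[0,0,0],[0,0,0],0.75],[[0,0,0],[0,0,0],0],[[0,0,0],[0,0,0],0],[[0,0,0],[0,0,0],0],[[0,0,0],[0,0,0],0],[[0,0,0],[0,0,0],0]]}}

```text
clock: 5.75
eef_pos: [0.4767, 0.0724, 0.0374]
tool_rot: [0.035, 0.999, 0.0, 0.002]
ft_force: [-0.4, -0.6, 6.0]
grip_width: 0.027
grasp_force: 59.7
```

Emit:
{"fn": "drive_tool", "kwargs": {"increments": [[[0,0,25],[0,0,0],0],[[0,0,35],[0,0,0],0],[[20,0,20],[0,0,1],0],[[30,1,0],[0,0,1],0],[[35,1,0],[0,0,1],0],[[35,1,0],[0,0,1],0],[[20,0,0],[0,0,0],0],[[0,0,0],[0,0,0],0]]}}

```text
clock: 6.42
eef_pos: [0.6189, 0.0751, 0.1152]
tool_rot: [0.0, 1.0, 0.0, 0.002]
ft_force: [0.2, 0.8, -2.0]
grip_width: 0.0274
grasp_force: 59.6
```

Emit:
{"fn": "drive_tool", "kwargs": {"increments": [[[0,0,0],[0,0,0],0],[[0,0,0],[0,0,0],0]]}}

```text
clock: 6.58
eef_pos: [0.6134, 0.075, 0.1148]
tool_rot: [-0.0, 1.0, -0.0, -0.001]
ft_force: [-0.5, 0.1, -2.4]
grip_width: 0.0276
grasp_force: 59.6
```

```bash
python3 - <<'E'
from h import *
o=get_obs();print(o['clock'],o['eef_pos'],o['tool_rot'],o['ft_force'])
for n in('wrist','top'):
    p=camera(n);save(p,n+'2')
    for q in('tall_prop_1',):
        m=near(silhouettes(q,p),p,(.622,.073,.11))
        if m is not None:
            a=fit([(p,m)],M['tall'],(.622,.073,0),.08);print(n,np.round(a[0]*1000,1),a[1])
E
```

```text
6.5833 [0.61335598 0.07502188 0.11476879] [-2.19860881e-04  9.99999246e-01 -9.95932394e-05 -1.20429415e-03] [-0.51428568  0.06072312 -2.38949784]
wrist [608.7  76.1   5.7] 0.04619014263153076
```

View pics/wrist2.png

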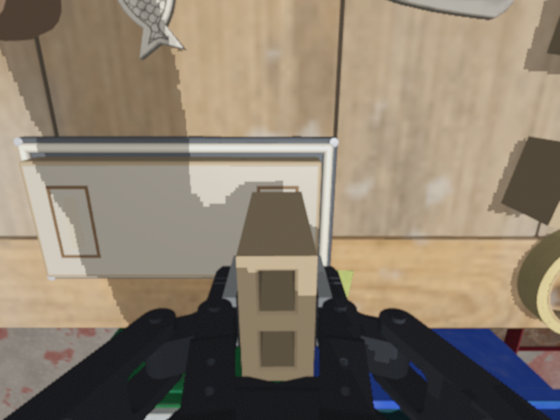

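Emit:
{"fn": "drive_tool", "kwargs": {"increments": [[[6,0.5,0],[0,0,0],0],[[6,0,0],[0,0,0],0],[[0,0,-12],[0,0,0],0],[[0,0,-15],[0,0,0],0],[[0,0,-9],[0,0,0],0],[[0,0,-4],[0,0,0],0],[[0,0,0],[0,0,0],0],[[0,0,0],[0,0,0],0]]}}

```text
clock: 7.45
eef_pos: [0.6269, 0.0757, 0.0754]
tool_rot: [-0.0, 1.0, -0.0, -0.0]
ft_force: [-0.3, -0.2, -2.3]
grip_width: 0.0275
grasp_force: 59.6
```

```bash
python3 - <<'E'
from h import *
o=get_obs();print(o['clock'],o['eef_pos'],o['tool_rot'],o['ft_force'])
p=camera('wrist');save(p,'w3');print(marks(p))
m=near(silhouettes('tall_prop_1',p),p,(.62,.075,.075),60)
if m is not None:
  a=fit([(p,m)],M['tall'],(.622,.073,0),.037);print(np.round(a[0]*1000,1),a[1])
E
```

```text
7.45 [0.62686735 0.07565906 0.07538168] [-2.55979757e-04  9.99999967e-01 -5.93470621e-06 -3.78277821e-05] [-0.30760157 -0.2494596  -2.26288025]
(array([ 0.62399645,  0.00099904, -0.04370948]), np.float64(-14.243891716003418))
[623.9  76.7   5.1] 0.03032594919204712
```

View pics/w3.png

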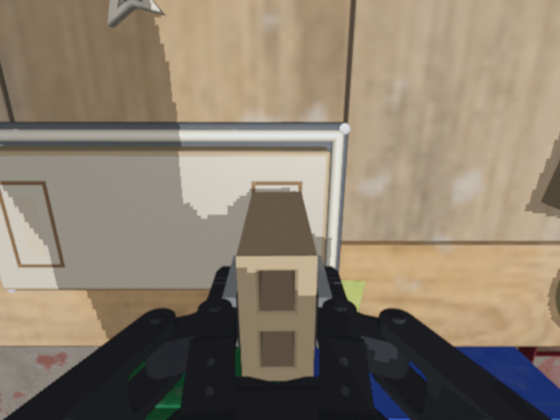

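```bash
python3 - <<'E'
from h import *
p=camera('wrist');g=cv2.cvtColor(p['image'],cv2.COLOR_RGB2GRAY)
print(g[176:200,262],g[176:200,290]);print(g[186,245:310]);print(g[194:197,235:320])
for uv in [(276,182.5),(252,186),(302,186),(0,186),(30,266)]: print(uv,ray(p,uv,.03)*1000)
for uv in [(276,192),(247,194),(307,194)]: print(uv,ray(p,uv,.0375)*1000)
E
```

```text
[208 208 205 182 143 126 132 161 191 205 207 207 207 203 183 139 103  91
  90  90  90  90  91  91] [209 209 206 188 154 130 133 161 192 206 208 208 205 184 152 127 102  91
  90  90  90  90  89  91]
[207 206 207 207 208 202 172 135 124 138 177 200 207 207 207 207 207 207
 207 207 207 207 207 207 207 207 207 207 207 208 208 207 208 208 208 207
 208 207 207 207 207 207 209 208 208 208 208 208 208 208 209 206 189 155
 131 127 151 190 206 208 207 207 207 207 208]
[[206 206 205 206 206 206 206 202 180 159 152 148 145 146 146 141 117  94
   90  90  89  90  89  91  89  89  91  90  90  89  90  90  90  90  91  89
   89  90  90  90  89  90  90  89  89  90  90  91  90  90  89  91  89  91
   90  90  89  90  91  90  89  91  90  90  90  88 121 176 201 207 207 207
  206 207 207 207 207 207 207 207 207 207 207 207 207]
 [206 206 206 206 206 206 207 201 177 151 144 145 145 146 145 139 114  94
   90  90  90  90  90  90  90  90  90  90  90  90  90  90  90  90  90  90
   91  91  90  90  90  91  90  90  90  91  90  91  90  90  91  90  90  90
   90  90  91  90  91  91  90  90  90  90  89  89 110 163 196 206 207 206
  207 207 206 207 207 206 207 207 207 206 207 207 207]
 [205 204 202 203 202 202 203 198 174 151 145 145 146 145 144 135 112  94
   90  91  90  90  91  91  90  91  90  90  89  91  90  91  90  91  90  91
   91  90  91  89  90  90  90  89  90  89  90  91  90  89  90  91  91  90
   91  90  91  91  90  91  91  90  91  90  91  88 103 152 192 206 207 207
  206 207 207 206 206 207 207 207 207 207 207 207 207]]
(276, 182.5) [594.28486189  76.56038596  30.        ]
(252, 186) [596.41595872  62.34600617  30.        ]
(302, 186) [596.43269056  91.95717033  30.        ]
(0, 186) [596.33171662 -86.74145644  30.        ]
(30, 266) [649.63291679 -81.7511553   30.        ]
(276, 192) [597.91101603  76.56606818  37.5       ]
(247, 194) [599.09592085  59.93910668  37.5       ]
(307, 194) [599.1163346   94.34073596  37.5       ]
```

Emit:
{"fn": "drive_tool", "kwargs": {"increments": [[[-2.5,0,0],[0,0,0],0],[[0,0,-4],[0,0,0],0],[[0,0,-3],[0,0,0],0],[[0,0,-1],[0,0,0],0],[[0,0,0],[0,0,0],0],[[0,0,0],[0,0,0],0]]}}

```text
clock: 8.1
eef_pos: [0.6241, 0.0756, 0.0675]
tool_rot: [-0.0, 1.0, -0.0, -0.0]
ft_force: [-0.7, 0.1, 1.8]
grip_width: 0.0273
grasp_force: 59.9
```

Emit:
{"fn": "drive_tool", "kwargs": {"increments": [[[0,0,0],[0,0,0],0.6],[[0,0,0],[0,0,0],0.6],[[0,0,0],[0,0,0],0.6],[[0,0,0],[0,0,0],0.6],[[0,0,20],[0,0,0],0.6],[[0,0,35],[0,0,0],0.6],[[0,0,35],[0,0,0],0.7],[[-10,0,30],[0,0,0],0.7]]}}

```text
clock: 8.77
eef_pos: [0.6156, 0.0757, 0.1891]
tool_rot: [-0.0, 1.0, 0.0, 0.001]
ft_force: [0.5, 0.1, 0.6]
grip_width: 0.0596
grasp_force: 0.0
```

Emit:
{"fn": "drive_tool", "kwargs": {"increments": [[[-20,25,15],[0,0,-1],0.7],[[-20,30,15],[0,0,-1],0.7],[[-20,30,10],[0,0,-1],0.7],[[-20,30,0],[0,0,-1],0.7],[[-20,30,0],[0,0,-1],0.7],[[-20,30,0],[0,0,-1],0.7],[[-14,30,0],[0,0,-1],0.7],[[0,3,0],[0,0,-1],0.7]]}}

```text
clock: 9.43
eef_pos: [0.4775, 0.2882, 0.2277]
tool_rot: [0.067, 0.998, 0.001, -0.0]
ft_force: [-0.9, -0.5, 0.6]
grip_width: 0.0599
grasp_force: 0.0
```

Emit:
{"fn": "drive_tool", "kwargs": {"increments": [[[0,0,0],[0,0,0],0.7],[[0,0,0],[0,0,0],0.7]]}}

```text
clock: 9.6
eef_pos: [0.4803, 0.2836, 0.2273]
tool_rot: [0.069, 0.998, -0.0, 0.0]
ft_force: [0.7, -0.6, 0.4]
grip_width: 0.0598
grasp_force: 0.0
```

```bash
python3 - <<'E'
from h import *
o=get_obs();print(o['clock'],o['eef_pos'],o['tool_rot'],o['ft_force'])
for n in ('wrist','top'):
  p=camera(n);save(p,n+'4');print(n)
  S=silhouettes('tall_prop_1',p)
  for X,z in(((.622,.076,0),.03),((.478,.284,-.13),0)):
    m=near(S,p,(X[0],X[1],z+.04),40)
    if m is not None: a=fit([(p,m)],M['tall'],X,z);print(np.round(a[0]*1000,1),a[1])
  print(marks(p))
E
```

```text
9.6 [0.48032989 0.28358408 0.2272756 ] [ 6.89850501e-02  9.97617647e-01 -2.41435112e-04  1.89238290e-04] [ 0.65582311 -0.60841745  0.41988742]
wrist
[ 602.7   84.3 -544.9] 0.687635600566864
[ 476.7  285.  -132.2] 0.025369882583618164
(array([ 6.21580059e-01, -1.28200313e-04, -1.89694438e-02]), np.float64(-15.665887832641602))
top
[623.2  75.5   3. ] 0.06845343112945557
(array([ 6.24312858e-01, -4.21566301e-04, -1.91919770e-02]), np.float64(-24.72987937927246))
```

Emit:
{"fn": "drive_tool", "kwargs": {"increments": [[[0,0,-30],[0,0,0],0.7],[[0,0,-38],[0,0,0],0.7],[[0,0,-38],[0,0,0],0.7],[[0,0,-38],[0,0,0],0.7],[[0,0,-30],[0,0,0],0.7],[[0,0,-16],[0,0,0],0.7],[[0,0,0],[0,0,0],0.7],[[0,0,0],[0,0,0],0]]}}

```text
clock: 10.47
eef_pos: [0.4801, 0.2824, 0.0366]
tool_rot: [0.07, 0.998, -0.001, -0.001]
ft_force: [0.4, 0.4, 0.2]
grip_width: 0.049
grasp_force: 0.0
```

Emit:
{"fn": "drive_tool", "kwargs": {"increments": [[[0,0,0],[0,0,0],0],[[0,0,0],[0,0,0],0],[[0,0,0],[0,0,0],0],[[0,0,0],[0,0,0],0],[[0,0,0],[0,0,0],0],[[0,0,0],[0,0,0],0]]}}

```text
clock: 10.97
eef_pos: [0.482, 0.2844, 0.0394]
tool_rot: [0.07, 0.998, 0.001, 0.002]
ft_force: [1.5, -0.5, 6.5]
grip_width: 0.0273
grasp_force: 59.7
```

Emit:
{"fn": "drive_tool", "kwargs": {"increments": [[[0,0,25],[0,0,0],0],[[0,0,38],[0,0,0],0],[[0,0,38],[0,0,0],0],[[0,-10,30],[0,0,0.9],0],[[5,-30,0],[0,0,1],0],[[10,-38,0],[0,0,1],0],[[10,-38,0],[0,0,1],0],[[10,-38,0],[0,0,1],0]]}}

```text
clock: 11.63
eef_pos: [0.5149, 0.1286, 0.1687]
tool_rot: [0.025, 1.0, 0.0, 0.0]
ft_force: [0.1, -0.0, -1.7]
grip_width: 0.0273
grasp_force: 59.5
```

Emit:
{"fn": "drive_tool", "kwargs": {"increments": [[[10,-38,0],[0,0,1],0],[[10,-38,0],[0,0,1],0],[[20,-38,0],[0,0,1],0],[[20,-38,0],[0,0,0],0],[[20,-35,-10],[0,0,0],0],[[18,-18,-30],[0,0,0],0],[[10,0,-25],[0,0,0],0],[[0,0,-20],[0,0,0],0]]}}

```text
clock: 12.3
eef_pos: [0.623, -0.0749, 0.0809]
tool_rot: [0.002, 1.0, 0.0, -0.0]
ft_force: [0.8, 0.4, -2.3]
grip_width: 0.0273
grasp_force: 59.4
```

Emit:
{"fn": "drive_tool", "kwargs": {"increments": [[[0,0,0],[0,0,0],0],[[0,0,0],[0,0,0],0],[[0,0,0],[0,0,0],0]]}}

```text
clock: 12.55
eef_pos: [0.6223, -0.0727, 0.0845]
tool_rot: [0.0, 1.0, -0.0, 0.001]
ft_force: [-1.3, -0.2, -0.2]
grip_width: 0.0273
grasp_force: 59.4
```

```bash
python3 - <<'E'
from h import *
o=get_obs();print(o['clock'],o['eef_pos'],o['tool_rot'],o['ft_force'])
p=camera('wrist');save(p,'w5')
m=near(silhouettes('tall_prop_1',p),p,(.62,-.075,.09),60);z=o['eef_pos'][2]-.0394
if m is not None:
  a=fit([(p,m)],M['tall'],(.622,-.073,0),z);print(z,np.round(a[0]*1000,1),a[1])
E
```

```text
12.55 [ 0.62232656 -0.07272789  0.08450198] [ 3.16229030e-04  9.99999819e-01 -1.01575558e-05  5.10796049e-04] [-1.27543875 -0.20761407 -0.17163034]
0.045101979980470906 [ 6.175e+02 -7.170e+01 -3.000e-01] 0.010899782180786133
```

View pics/w5.png

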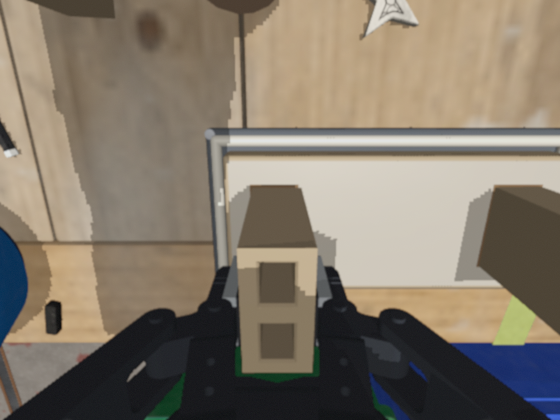

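Emit:
{"fn": "drive_tool", "kwargs": {"increments": [[[4,-1.7,0],[0,0,0],0],[[0,0,-5],[0,0,0],0],[[0,0,-3],[0,0,0],0],[[0,0,0],[0,0,0],0],[[0,0,0],[0,0,0],0]]}}

```text
clock: 13.07
eef_pos: [0.6255, -0.0747, 0.0749]
tool_rot: [0.001, 1.0, 0.0, -0.001]
ft_force: [-0.2, 0.3, -0.9]
grip_width: 0.0273
grasp_force: 59.4
```

```bash
python3 - <<'E'
from h import *
o=get_obs();print(o['clock'],o['eef_pos'],o['tool_rot'],o['ft_force'])
p=camera('wrist');save(p,'w6')
m=near(silhouettes('tall_prop_1',p),p,(.62,-.075,.08),60);z=o['eef_pos'][2]-.0394
a=fit([(p,m)],M['tall'],(.622,-.073,0),z);print(z,np.round(a[0]*1000,1),a[1])
g=cv2.cvtColor(p['image'],cv2.COLOR_RGB2GRAY)
print(g[172:198,276]);print(g[184:190:2,240:316])
for uv in [(276,181.2),(252,186),(302,186)]: print(uv,ray(p,uv,.03)*1000)
E
```

```text
13.0667 [ 0.62552639 -0.0746659   0.0748701 ] [ 5.72758982e-04  9.99999679e-01  6.69517172e-05 -5.56479276e-04] [-0.22661677  0.32184557 -0.93509883]
0.03547010281228701 [620.8 -73.6  -1.3] 0.010428369045257568
[208 208 208 207 207 207 207 207 207 207 204 180 140 125 124 110  92  90
  90  89  89  90  90  89  89  90]
[[206 206 205 205 206 206 206 206 206 207 203 184 160 151 152 152 146 139
  139 139 139 138 140 140 140 140 139 140 139 140 140 139 140 139 140 140
  140 140 141 140 140 141 141 140 140 141 140 140 141 140 140 140 141 141
  141 141 141 143 145 150 152 154 171 195 206 207 208 207 207 207 207 207
  208 208 208 208]
 [206 205 205 206 206 205 206 206 206 206 203 183 159 147 144 141 130 124
  122 123 122 123 122 123 122 123 123 123 124 124 123 123 123 122 123 123
  124 121 114 108 108 107 108 107 107 107 106 108 106 107 107 107 108 107
  107 108 107 108 117 136 142 144 163 193 206 208 207 207 207 207 207 207
  207 207 207 207]
 [205 205 205 205 205 205 205 205 206 207 201 170 122  98  97  96  94  92
   92  93  93  93  92  93  93  92  93  93  92  92  92  94  93  93  93  93
   92  92  89  87  87  87  87  87  88  87  86  87  87  87  87  88  88  88
   87  86  87  87  90  98 103 115 153 191 205 207 207 207 207 206 206 206
  206 207 207 207]]
(276, 181.2) [591.1787693  -73.80113281  30.        ]
(252, 186) [594.05642708 -87.92928934  30.        ]
(302, 186) [594.12152233 -58.5096813   30.        ]
```

Emit:
{"fn": "drive_tool", "kwargs": {"increments": [[[0.8,0.2,0],[0,0,0],0],[[0,0,-3],[0,0,0],0],[[0,0,-2.5],[0,0,0],0],[[0,0,0],[0,0,0],0],[[0,0,0],[0,0,0],0]]}}

```text
clock: 13.58
eef_pos: [0.6266, -0.0746, 0.0696]
tool_rot: [0.001, 1.0, 0.0, -0.0]
ft_force: [-0.5, -1.3, -0.9]
grip_width: 0.0271
grasp_force: 59.4
```

Emit:
{"fn": "drive_tool", "kwargs": {"increments": [[[0,0,-0.7],[0,0,0],0],[[0,0,-0.7],[0,0,0],0],[[0,0,0],[0,0,0],0]]}}

```text
clock: 13.83
eef_pos: [0.6267, -0.0746, 0.0695]
tool_rot: [0.001, 1.0, -0.0, 0.0]
ft_force: [-2.8, 0.7, 5.4]
grip_width: 0.0276
grasp_force: 60.4
```

Emit:
{"fn": "drive_tool", "kwargs": {"increments": [[[0,0,0],[0,0,0],0.6],[[0,0,0],[0,0,0],0.6],[[0,0,0],[0,0,0],0.6],[[0,0,0],[0,0,0],0.6],[[0,0,20],[0,0,0],0.6],[[0,0,35],[0,0,0],0.6],[[0,0,35],[0,0,0],1],[[-10,0,35],[0,0,0],1]]}}

```text
clock: 14.5
eef_pos: [0.6175, -0.0745, 0.1939]
tool_rot: [0.001, 1.0, 0.0, -0.0]
ft_force: [0.6, -1.5, -0.3]
grip_width: 0.0736
grasp_force: 0.0
```

Emit:
{"fn": "drive_tool", "kwargs": {"increments": [[[-25,-3,20],[0,0,0],1],[[-30,-3,10],[0,0,0],1],[[-30,-3,0],[0,0,0],1],[[-30,-3,0],[0,0,0],1],[[-20,-3,0],[0,0,0],1],[[-8,-2,0],[0,0,0],1],[[0,0,0],[0,0,0],1],[[0,0,0],[0,0,0],1]]}}

```text
clock: 15.17
eef_pos: [0.4747, -0.0918, 0.2238]
tool_rot: [0.001, 1.0, -0.0, 0.001]
ft_force: [0.4, -0.5, 0.6]
grip_width: 0.0851
grasp_force: 0.0
```

```bash
python3 - <<'E'
from h import *
o=get_obs();print(o['clock'],o['eef_pos'],o['tool_rot'],o['ft_force'])
for n in('wrist','top'):
  p=camera(n);save(p,n+'7');print(n)
  for q,k,X,z in(('cup','cup',(.47,-.0905,0),0),('tall_prop_1','tall',(.622,.076,0),.03),('tall_prop_1','tall',(.622,-.073,0),.03)):
    m=near(silhouettes(q,p),p,(X[0],X[1],z+.04),40)
    if m is not None: a=fit([(p,m)],M[k],X,z);print(q,np.round(a[0]*1000,1),a[1])
E
```

```text
15.1667 [ 0.47468054 -0.0917803   0.22377944] [ 8.18552030e-04  9.99999280e-01 -7.11274203e-05  8.74750381e-04] [ 0.36604963 -0.45736809  0.64164191]
wrist
cup [469.9 -90.4  19.8] 0.038158118724823
tall_prop_1 [593.   73.6 639.7] 0.44323819875717163
tall_prop_1 [ 6.215e+02 -7.380e+01  2.000e-01] 0.024784862995147705
top
cup [472.1 -91.7  70.5] 0.2148330807685852
tall_prop_1 [623.2  75.5  -2.8] 0.055464327335357666
tall_prop_1 [625.5 -74.6 -14.7] 0.023031532764434814
```

View pics/wrist7.png

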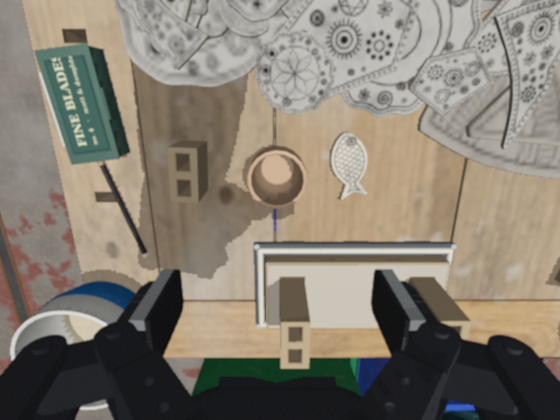

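Emit:
{"fn": "drive_tool", "kwargs": {"increments": [[[0,0,-30],[0,0,0],1],[[0,0,-38],[0,0,0],1],[[0,0,-38],[0,0,0],1],[[0,0,-38],[0,0,0],1],[[0,0,-30],[0,0,0],1],[[0,0,-20],[0,0,0],1],[[0,0,-11],[0,0,0],1],[[0,0,0],[0,0,0],1]]}}

```text
clock: 16.23
eef_pos: [0.4714, -0.091, 0.0154]
tool_rot: [0.001, 1.0, 0.001, -0.003]
ft_force: [-0.1, 0.2, 0.6]
grip_width: 0.0851
grasp_force: 0.0
```

Emit:
{"fn": "drive_tool", "kwargs": {"increments": [[[0,0,0],[0,0,0],0],[[0,0,0],[0,0,0],0],[[0,0,0],[0,0,0],0],[[0,0,0],[0,0,0],0],[[0,0,0],[0,0,0],0],[[0,0,0],[0,0,0],0]]}}

```text
clock: 16.73
eef_pos: [0.4755, -0.0919, 0.02]
tool_rot: [0.001, 1.0, -0.0, 0.002]
ft_force: [-0.2, 0.3, 5.8]
grip_width: 0.0574
grasp_force: 64.2
```

Emit:
{"fn": "drive_tool", "kwargs": {"increments": [[[0,0,25],[0,0,0],0],[[0,0,38],[0,0,0],0],[[0,0,38],[0,0,-7.1],0],[[0,0,30],[0,0,-7.1],0],[[10,8,0],[0,0,-7.1],0],[[15,9,0],[0,0,-7.1],0],[[15,9,0],[0,0,-7.1],0],[[15,9,0],[0,0,-7.1],0]]}}

```text
clock: 17.4
eef_pos: [0.5291, -0.0563, 0.1499]
tool_rot: [0.367, 0.93, 0.0, 0.0]
ft_force: [-0.7, 0.6, -1.1]
grip_width: 0.0574
grasp_force: 64.5
```

Emit:
{"fn": "drive_tool", "kwargs": {"increments": [[[15,9,0],[0,0,-7.1],0],[[15,9,0],[0,0,-7.1],0],[[15,9,0],[0,0,-7.1],0],[[15,9,0],[0,0,-7.1],0],[[15,9,0],[0,0,-7.1],0],[[15,8.6,0],[0,0,-7.1],0],[[3,0,0],[0,0,-4.7],0],[[0,0,0],[0,0,0],0]]}}

```text
clock: 18.07
eef_pos: [0.6224, -0.0024, 0.1488]
tool_rot: [0.707, 0.707, -0.0, -0.0]
ft_force: [0.1, -0.9, -1.1]
grip_width: 0.0572
grasp_force: 64.5
```

Emit:
{"fn": "drive_tool", "kwargs": {"increments": [[[0,0,0],[0,0,0],0],[[0,0,0],[0,0,0],0],[[0,0,0],[0,0,0],0]]}}

```text
clock: 18.32
eef_pos: [0.6212, -0.0034, 0.1494]
tool_rot: [0.707, 0.708, -0.0, -0.0]
ft_force: [0.4, -0.8, -1.1]
grip_width: 0.0577
grasp_force: 64.5
```

```bash
python3 - <<'E'
from h import *
o=get_obs();print(o['clock'],o['eef_pos'],o['tool_rot'],o['ft_force'],o['grip_width'])
p=camera('wrist');save(p,'w8');z=o['eef_pos'][2]-.02
for q,k,X,z in(('cup','cup',(.6235,-.003,0),z),('tall_prop_1','tall',(.622,.076,0),.03),('tall_prop_1','tall',(.622,-.073,0),.03)):
    S=silhouettes(q,p);m=near(S,p,(X[0],X[1],z+.04),80)
    print(q,z,[ (d['conf'],d['bbox']) for d in S])
    if m is not None: a=fit([(p,m)],M[k],X,z);print(q,np.round(a[0]*1000,1),a[1])
E
```

```text
18.3167 [ 0.62115459 -0.00335883  0.1494078 ] [ 7.06688962e-01  7.07524285e-01 -2.47825249e-04 -1.92275287e-04] [ 0.40279563 -0.84061725 -1.10126524] 0.05768156104993294
cup 0.12940780108003155 [(0.65, [195.8, 208.8, 356.5, 373.3])]
cup [620.2   2.3 -38.9] 0.01701110601425171
tall_prop_1 0.03 [(0.79, [223.5, 70.7, 331.0, 125.6])]
tall_prop_1 [620.8  77.2   7.1] 0.1469944715499878
tall_prop_1 0.03 [(0.79, [223.5, 70.7, 331.0, 125.6])]
```

View pics/w8.png

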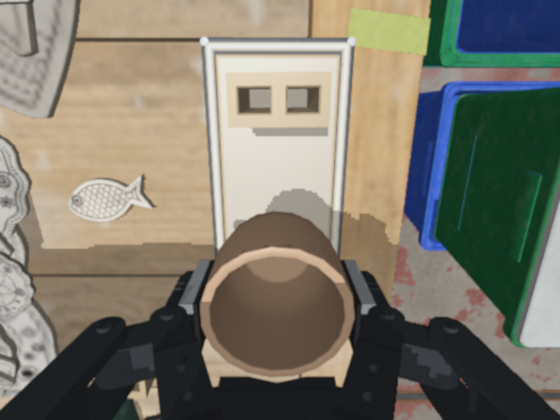

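Emit:
{"fn": "drive_tool", "kwargs": {"increments": [[[0.8,0,-15],[0,0,0],0],[[0,0,-25],[0,0,0],0],[[0,0,-25],[0,0,0],0],[[0,0,-18],[0,0,0],0],[[0,0,-9],[0,0,0],0],[[0,0,-4],[0,0,0],0],[[0,0,0],[0,0,0],0],[[0,0,0],[0,0,0],0]]}}

```text
clock: 19.18
eef_pos: [0.6235, -0.0031, 0.0545]
tool_rot: [0.707, 0.707, 0.001, 0.001]
ft_force: [-0.8, -0.0, -0.2]
grip_width: 0.0574
grasp_force: 64.5
```

```bash
python3 - <<'E'
from h import *
o=get_obs();print(o['clock'],o['eef_pos'],o['tool_rot'],o['ft_force'],o['grip_width'])
p=camera('wrist');g=cv2.cvtColor(p['image'],cv2.COLOR_RGB2GRAY);save(p,'w9')
m=near(silhouettes('cup',p),p,(.622,.002,.06),80);print(fit([(p,m)],M['cup'],(.622,.002,0),o['eef_pos'][2]-.02))
for d in silhouettes('tall_prop_1',p)[:2]: print(d['conf'],d['bbox'],[np.round(ray(p,uv,.108)*1000) for uv in (d['bbox'][:2],d['bbox'][2:])])
E
```

```text
19.1833 [ 0.62347918 -0.00305927  0.05449926] [7.06938710e-01 7.07274217e-01 6.39071795e-04 6.59390772e-04] [-0.83774391 -0.03566837 -0.1893574 ] 0.0573877230391132
(array([0.62232675, 0.00282566, 0.13342776]), np.float64(0.022795915603637695))
0.87 [223.7, 359.6, 323.0, 379.8] [array([605.,  -5., 108.]), array([639., -14., 108.])]
0.83 [156.1, 47.6, 385.1, 161.2] [array([593.,  91., 108.]), array([652.,  63., 108.])]
```

Emit:
{"fn": "drive_tool", "kwargs": {"increments": [[[0,-0.5,-2.5],[0,0,0],0],[[0,0,-1.5],[0,0,0],0],[[0,0,-0.7],[0,0,0],0],[[0,0,0],[0,0,0],0],[[0,0,0],[0,0,0],0]]}}

```text
clock: 19.75
eef_pos: [0.6232, -0.0036, 0.05]
tool_rot: [0.707, 0.707, 0.001, 0.001]
ft_force: [-1.1, 0.5, 5.4]
grip_width: 0.057
grasp_force: 65.0
```

Emit:
{"fn": "drive_tool", "kwargs": {"increments": [[[0,0,0],[0,0,0],1],[[0,0,0],[0,0,0],1],[[0,0,0],[0,0,0],1],[[0,0,20],[0,0,0],1],[[0,0,35],[0,0,0],1],[[0,0,38],[0,0,0],1],[[0,0,38],[0,0,0],1],[[0,0,38],[0,0,0],1]]}}

```text
clock: 20.42
eef_pos: [0.6221, -0.0035, 0.2189]
tool_rot: [0.707, 0.707, -0.0, -0.0]
ft_force: [0.7, 0.2, -0.4]
grip_width: 0.0854
grasp_force: 0.0
```

```bash
python3 - <<'E'
from h import *
o=get_obs();print(o['clock'],o['eef_pos'],o['tool_rot'],o['ft_force'],o['grip_width'])
for n in('wrist','top'):
  p=camera(n);save(p,n+'10');print(n)
  for q,k,X,z in(('cup','cup',(.6235,0,0),.03),('tall_prop_1','tall',(.622,.076,0),.03),('tall_prop_1','tall',(.622,-.074,0),.03)):
    m=near(silhouettes(q,p),p,(X[0],X[1],z+.04),35)
    if m is not None: a=fit([(p,m)],M[k],X,z);print(q,np.round(a[0]*1000,1),a[1])
E
```

```text
20.4167 [ 0.62213948 -0.00352727  0.21894949] [ 7.06943334e-01  7.07270036e-01 -3.39881551e-04 -3.22335522e-04] [ 0.73361123  0.20968827 -0.36441312] 0.08544244292111079
wrist
cup [622.2   2.3 -42.3] 0.02380990982055664
tall_prop_1 [620.8  77.4  11.2] 0.2240769863128662
tall_prop_1 [621.5 -73.1  17.2] 0.028012335300445557
top
cup [625.    3.6   2.1] 0.37134838104248047
tall_prop_1 [624.5  74.6  51.9] 0.0834839940071106
```

Emit:
{"fn": "drive_tool", "kwargs": {"increments": [[[-7,30,10],[0,0,7],1],[[-7,30,10],[0,0,7],1],[[-7,30,10],[0,0,7],1],[[-7,30,10],[0,0,7],1],[[-7,30,0],[0,0,7],1],[[-7,30,0],[0,0,7],1],[[-7,30,0],[0,0,7],1],[[-7,30,0],[0,0,7],1]]}}

```text
clock: 21.48
eef_pos: [0.5655, 0.2376, 0.256]
tool_rot: [0.289, 0.957, -0.001, -0.001]
ft_force: [0.5, 0.5, 1.0]
grip_width: 0.0857
grasp_force: 0.0
```

Emit:
{"fn": "drive_tool", "kwargs": {"increments": [[[-7,32,0],[0,0,7],1],[[-7,32,0],[0,0,7],1],[[-7,32,0],[0,0,7],1],[[-7,32,0],[0,0,7],1],[[-4,28,0],[0,0,6.8],1],[[0,0,0],[0,0,0],1],[[0,0,0],[0,0,0],1],[[0,0,0],[0,0,0],1]]}}

```text
clock: 22.15
eef_pos: [0.5342, 0.3919, 0.2561]
tool_rot: [-0.007, 1.0, -0.001, -0.001]
ft_force: [0.2, -1.0, -0.9]
grip_width: 0.0853
grasp_force: 0.0
```

```bash
python3 - <<'E'
from h import *
o=get_obs();print(o['clock'],o['eef_pos'],o['tool_rot'],o['ft_force'],o['grip_width'])
p=camera('wrist');save(p,'w11')
for d in silhouettes('bat',p)[:2]:
  print(d['conf'],d['bbox']);a=fit([(p,d['region'].astype(np.float32))],M['bat'],(.53,.393,1.58));print(np.round(a[0]*1000,1),a[1])
E
```

```text
22.15 [0.53424289 0.39192646 0.256106  ] [-0.00681033  0.99997565 -0.00108264 -0.00106908] [ 0.20136128 -0.99131377 -0.86600569] 0.08527574466143588
0.69 [249.3, 73.0, 306.1, 240.8]
[ 529.2  393.3 1582.8] 0.024287402629852295
```

View pics/w11.png

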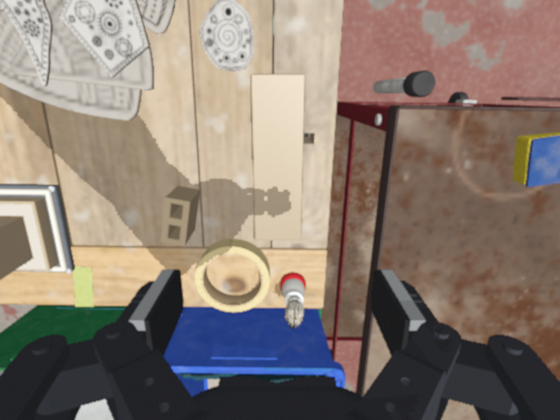

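```bash
python3 - <<'E'
from h import *
p=camera('wrist');s=camera('scene');save(s,'s11')
for a,b in [((395,108),(200,374)),((385,108),(200,374))]:
    best=min((np.hypot(*(proj(s,ray(p,a,z))-b)),z) for z in np.arange(-.6,.35,.005));print(best,ray(p,a,best[1]))
E
```

```text
(np.float64(1.083893137559059), np.float64(-0.054999999999999494)) [ 0.46793969  0.54769291 -0.055     ]
(np.float64(3.0221013311387876), np.float64(-0.0649999999999995)) [ 0.46844365  0.53762292 -0.065     ]
```

Emit:
{"fn": "drive_tool", "kwargs": {"increments": [[[0.5,0,-30],[0,0,0],1],[[0,0,-38],[0,0,0],1],[[0,0,-38],[0,0,0],1],[[0,0,-38],[0,0,0],1],[[0,0,-38],[0,0,0],1],[[0,0,-30],[0,0,0],1],[[0,0,-20],[0,0,0],1],[[0,0,-10],[0,0,0],1]]}}

```text
clock: 23.02
eef_pos: [0.5334, 0.3898, 0.0119]
tool_rot: [-0.006, 1.0, -0.002, -0.003]
ft_force: [-0.0, 0.1, -0.4]
grip_width: 0.0854
grasp_force: 0.0
```

Emit:
{"fn": "drive_tool", "kwargs": {"increments": [[[0,0,-8],[0,0,0],1],[[0,0,-6],[0,0,0],1],[[0,0,0],[0,0,0],1],[[0,0,0],[0,0,0],1]]}}

```text
clock: 23.35
eef_pos: [0.536, 0.393, 0.0031]
tool_rot: [-0.007, 1.0, 0.001, 0.001]
ft_force: [1.1, -0.6, 1.0]
grip_width: 0.0855
grasp_force: 0.0
```

Emit:
{"fn": "drive_tool", "kwargs": {"increments": [[[0,0,-2],[0,0,0],1],[[0,0,0],[0,0,0],1],[[0,0,0],[0,0,0],0],[[0,0,0],[0,0,0],0],[[0,0,0],[0,0,0],0],[[0,0,0],[0,0,0],0],[[0,0,0],[0,0,0],0],[[0,0,0],[0,0,0],0]]}}

```text
clock: 24.02
eef_pos: [0.5357, 0.3931, 0.0009]
tool_rot: [-0.007, 1.0, 0.001, 0.001]
ft_force: [-0.5, -0.6, 6.1]
grip_width: 0.0576
grasp_force: 64.7
```

Emit:
{"fn": "drive_tool", "kwargs": {"increments": [[[0,0,8],[0,0,0],0],[[0,0,15],[0,0,0],0],[[0,0,25],[0,0,0],0],[[0,0,30],[0,0,0],0],[[0,0,30],[0,0,0],0],[[0,0,30],[0,0,0],0],[[0,0,25],[0,0,0],0],[[0,0,0],[0,0,0],0]]}}

```text
clock: 24.68
eef_pos: [0.5376, 0.3943, 0.1696]
tool_rot: [-0.007, 1.0, 0.003, 0.004]
ft_force: [1.1, -0.4, -0.5]
grip_width: 0.0575
grasp_force: 64.5
```

```bash
python3 - <<'E'
from h import *
o=get_obs();print(o['clock'],o['eef_pos'],o['tool_rot'],o['ft_force'],o['ft_torque'],o['grip_width'])
p=camera('wrist');s=camera('scene');save(p,'w12');save(s,'s12');z=o['eef_pos'][2]-.001
for n,c in(('w',p),('s',s)):
  for d in silhouettes('bat',c)[:1]:
    print(d['conf'],d['bbox']);a=fit([(c,d['region'].astype(np.float32))],M['bat'],(.531,.393,1.58),z);print(n,np.round(a[0]*1000,1),a[1])
a=np.hstack([p['image'][:,100:460],s['image'][150:360,80:440].repeat(2,0)[:420]]);a=np.hstack([p['image'][:,100:460],cv2.resize(s['image'][200:340,150:300],(440,420))])
cv2.imwrite('pics/c12.png',a[:,:,::-1])
E
```

```text
24.6833 [0.53761606 0.39433556 0.16959806] [-0.00723177  0.99995956  0.00311647  0.00434396] [ 1.10057168 -0.38768644 -0.51588891] [ 0.02542462 -0.04569755 -0.04742747] 0.0575475141943494
0.65 [193.7, 29.0, 360.9, 382.4]
w [ 532.4  395.3 1585.3] 0.11110186576843262
0.76 [162.2, 206.9, 264.4, 257.4]
s [ 535.6  394.3 1573.5] 0.33868229389190674
```

View pics/c12.png

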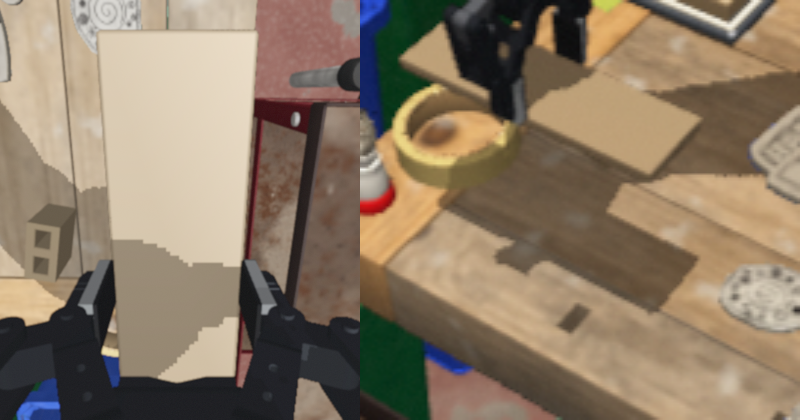

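Emit:
{"fn": "drive_tool", "kwargs": {"increments": [[[0,-15,5],[0,0,-7.1],0],[[5,-25,5],[0,0,-7.1],0],[[7,-30,0],[0,0,-7.1],0],[[7,-30,0],[0,0,-7.1],0],[[7,-30,0],[0,0,-7.1],0],[[7,-30,0],[0,0,-7.1],0],[[7,-30,0],[0,0,-7.1],0],[[7,-30,0],[0,0,-7.1],0]]}}

```text
clock: 25.55
eef_pos: [0.5807, 0.1706, 0.17]
tool_rot: [0.472, 0.882, -0.002, -0.002]
ft_force: [0.3, -0.1, -1.1]
grip_width: 0.0576
grasp_force: 64.5
```

Emit:
{"fn": "drive_tool", "kwargs": {"increments": [[[7,-30,0],[0,0,-7.1],0],[[7,-30,0],[0,0,-7.1],0],[[7,-30,0],[0,0,-7.1],0],[[7,-30,0],[0,0,-7.1],0],[[7,-30,0],[0,0,-5.6],0],[[5,-20,0],[0,0,0],0],[[5,-8,0],[0,0,0],0],[[0,0,0],[0,0,0],0]]}}

```text
clock: 26.22
eef_pos: [0.6267, -0.0076, 0.1703]
tool_rot: [0.708, 0.706, -0.001, -0.001]
ft_force: [-0.2, 0.1, -1.9]
grip_width: 0.0577
grasp_force: 64.5
```

Emit:
{"fn": "drive_tool", "kwargs": {"increments": [[[0,0,0],[0,0,0],0],[[0,0,0],[0,0,0],0],[[0,0,0],[0,0,0],0],[[0,0,0],[0,0,0],0]]}}

```text
clock: 26.55
eef_pos: [0.6268, -0.004, 0.1727]
tool_rot: [0.706, 0.708, -0.0, -0.0]
ft_force: [0.0, -0.5, -2.8]
grip_width: 0.0578
grasp_force: 64.5
```

```bash
cat > bat.py <<'E'
from h import *
import sys
o=get_obs();print(o['clock'],o['eef_pos'],o['tool_rot'],o['ft_force'],o['grip_width']);z=o['eef_pos'][2]-.001
for n in('wrist','top'):
  p=camera(n);save(p,n+sys.argv[1])
  for d in silhouettes('bat',p)[:1]:
    a=fit([(p,d['region'].astype(np.float32))],M['bat'],(.623,.0,0),z);print(n,d['conf'],d['bbox'],np.round(a[0]*1000,1),a[1])
    if n=='wrist':
      v=d['region'];r0=np.nonzero(v.sum(1)>5)[0].min();c=np.nonzero(v[r0+20])[0]
      print('far end',ray(p,(280,r0-.5),z+.01)*1000, 'edges',[ray(p,(u,r0+20),z+.01)[:1]*1000 for u in(c.min()-.5,c.max()+.5)])
      c=np.nonzero(v[r0+150])[0];print([ray(p,(u,r0+150),z+.01)[:1]*1000 for u in(c.min()-.5,c.max()+.5)])
E
python3 bat.py 13
```

```text
26.55 [ 0.6268321  -0.00395208  0.17267764] [ 7.06145900e-01  7.08066338e-01 -3.08074102e-05 -1.66748384e-04] [ 0.03314504 -0.46466232 -2.751976  ] 0.057771986588723186
wrist 0.85 [198.0, 29.9, 358.6, 381.4] [625.8   1.8   1.8] 0.10416829586029053
far end [626.91359545 101.91346871 181.67763732] edges [array([595.73805347]), array([655.19186328])]
[array([596.14179766]), array([655.32047103])]
top 0.85 [292.4, 141.7, 328.2, 166.0] [630.2   5.1   2.4] 0.5718123912811279
```

View pics/wrist13.png

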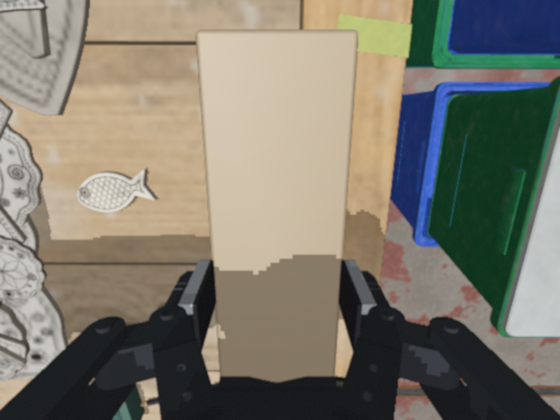

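Emit:
{"fn": "drive_tool", "kwargs": {"increments": [[[-3.5,0.2,0],[0,0,-0.15],0],[[0,0,-15],[0,0,0],0],[[0,0,-20],[0,0,0],0],[[0,0,-15],[0,0,0],0],[[0,0,-8],[0,0,0],0],[[0,0,0],[0,0,0],0],[[0,0,0],[0,0,0],0],[[0,0,0],[0,0,0],0]]}}

```text
clock: 27.42
eef_pos: [0.6244, -0.0053, 0.1159]
tool_rot: [0.708, 0.706, 0.001, 0.001]
ft_force: [-0.6, 0.5, -1.4]
grip_width: 0.0577
grasp_force: 64.5
```

```bash
python3 bat.py 14
```

```text
27.4167 [ 0.62439583 -0.00533059  0.11593264] [7.07889505e-01 7.06322475e-01 7.01186529e-04 7.19469379e-04] [-0.61661929  0.49282113 -1.42092652] 0.05766799490466342
wrist 0.7 [196.7, 28.1, 357.0, 382.7] [ 6.233e+02  5.000e-01 -3.700e+00] 0.10016542673110962
far end [624.98211936 100.86439974 124.93263739] edges [array([593.81741174]), array([653.21667896])]
[array([593.56362225]), array([653.51953734])]
top 0.98 [288.7, 149.8, 328.9, 170.3] [626.8  11.1  -1.9] 0.5710955858230591
```

Emit:
{"fn": "drive_tool", "kwargs": {"increments": [[[-1.5,1,0],[0,0,0.15],0],[[0,0,-3],[0,0,0],0],[[0,0,-2.5],[0,0,0],0],[[0,0,0],[0,0,0],0],[[0,0,0],[0,0,0],0]]}}

```text
clock: 28.03
eef_pos: [0.6219, -0.0043, 0.109]
tool_rot: [0.707, 0.707, -0.0, -0.0]
ft_force: [0.2, -0.4, -1.3]
grip_width: 0.0577
grasp_force: 64.5
```

```bash
python3 bat.py 15
```

```text
28.0333 [ 0.62194535 -0.00428438  0.10897182] [ 7.06918612e-01  7.07294869e-01 -1.44178973e-04 -1.52115587e-04] [ 0.22402324 -0.41119293 -1.26076249] 0.05772554871436919
wrist 0.75 [197.3, 29.2, 357.1, 382.7] [620.9   1.5   0.9] 0.1074826717376709
far end [622.28166638 101.57205883 117.97181653] edges [array([591.08849693]), array([650.54663422])]
[array([591.38076223]), array([650.56883884])]
```

Aligned to about 0.5 mm. Lowering to contact.

Emit:
{"fn": "drive_tool", "kwargs": {"increments": [[[0.4,0.5,-0.7],[0,0,0],0],[[0,0,-0.7],[0,0,0],0],[[0,0,0],[0,0,0],0],[[0,0,0],[0,0,0],0]]}}

```text
clock: 28.57
eef_pos: [0.6222, -0.0042, 0.1089]
tool_rot: [0.707, 0.707, -0.0, 0.0]
ft_force: [-3.6, -1.3, 5.5]
grip_width: 0.0575
grasp_force: 65.4
```

Emit:
{"fn": "drive_tool", "kwargs": {"increments": [[[0,0,0],[0,0,0],1],[[0,0,0],[0,0,0],1],[[0,0,0],[0,0,0],1],[[0,0,0],[0,0,0],1],[[0,0,15],[0,0,0],1],[[0,0,30],[0,0,0],1],[[0,0,35],[0,0,7.1],1],[[0,0,35],[0,0,7.1],1]]}}

```text
clock: 29.23
eef_pos: [0.6219, -0.0037, 0.2231]
tool_rot: [0.612, 0.791, -0.001, -0.001]
ft_force: [0.5, 0.4, -0.7]
grip_width: 0.0855
grasp_force: 0.0
```

Emit:
{"fn": "drive_tool", "kwargs": {"increments": [[[-10,0,20],[0,0,7.1],0.9],[[-15,-1,0],[0,0,7.1],0.9],[[-15,-1,0],[0,0,7.1],0.9],[[-15,-1,0],[0,0,7.1],0.9],[[-15,-1,0],[0,0,7.1],0.9],[[-15,-1,0],[0,0,7.1],0.9],[[-15,-1,0],[0,0,7.1],0.9],[[-15,-1,0],[0,0,7.1],0.9]]}}

```text
clock: 29.9
eef_pos: [0.5069, -0.0107, 0.2427]
tool_rot: [0.162, 0.987, 0.0, 0.0]
ft_force: [0.2, 0.2, 0.3]
grip_width: 0.0768
grasp_force: 0.0
```

Emit:
{"fn": "drive_tool", "kwargs": {"increments": [[[-15,-1,0],[0,0,7.1],0.9],[[-15,0,0],[0,0,7.1],0.9],[[-6,0,0],[0,0,7.1],0.9],[[0,0,0],[0,0,7.1],0.9],[[0,0,0],[0,0,2],0.9],[[0,0,0],[0,0,0],0.9],[[0,0,0],[0,0,0],0.9],[[0,0,0],[0,0,0],0.9]]}}

```text
clock: 30.57
eef_pos: [0.4717, -0.0117, 0.2428]
tool_rot: [-0.099, 0.995, 0.0, 0.0]
ft_force: [0.7, -0.7, -1.1]
grip_width: 0.0771
grasp_force: 0.0
```

```bash
cat >> h.py <<'E'
def fish(p,z):
  for d in silhouettes('fish_plaque',p)[:2]:
    v,u=np.nonzero(d['region']);w=np.array([ray(p,(a,b),z)[:2] for a,b in zip(u,v)])
    e,V=np.linalg.eigh(np.cov((w-w.mean(0)).T));ax=V[:,1];pr=(w-w.mean(0))@ax;pp=(w-w.mean(0))@V[:,0]
    print('fish',d['conf'],d['bbox'],w.mean(0),np.degrees(np.arctan2(ax[1],ax[0])),'mid',w.mean(0)+ax*(pr.max()+pr.min())/2+V[:,0]*(pp.max()+pp.min())/2,np.ptp(pr),np.ptp(pp))
E
python3 - <<'E'
from h import *
o=get_obs();print(o['clock'],o['eef_pos'],o['tool_rot'],o['ft_force'],o['grip_width'])
p=camera('wrist');save(p,'w16');fish(p,.005);b=silhouettes('bat',p)
for d in b[:1]: a=fit([(p,d['region'].astype(np.float32))],M['bat'],(.622,.0,0),.108);print(d['conf'],d['bbox'],np.round(a[0]*1000,1),a[1])
p=camera('top');save(p,'t16')
for d in silhouettes('bat',p)[:1]: a=fit([(p,d['region'].astype(np.float32))],M['bat'],(.622,.0,0),.108);print(d['conf'],d['bbox'],np.round(a[0]*1000,1),a[1])
E
```

```text
30.5667 [ 0.47166329 -0.01173603  0.242796  ] [-9.91261495e-02  9.95074871e-01  3.09639684e-05  8.48520285e-05] [ 0.67217545 -0.65458076 -1.0780717 ] 0.07711924419506243
fish 0.66 [258.7, 133.6, 292.4, 195.6] [ 0.46450457 -0.01108354] -170.19414052896406 mid [ 0.46692785 -0.01102757] 0.07181831509932318 0.03939623830841921
0.71 [175.8, 299.7, 363.8, 377.4] [621.6  23.   -3. ] 0.163255512714386
0.57 [290.3, 152.5, 372.1, 171.5] [625.9   1.4   2.9] 0.38820409774780273
```

View pics/w16.png

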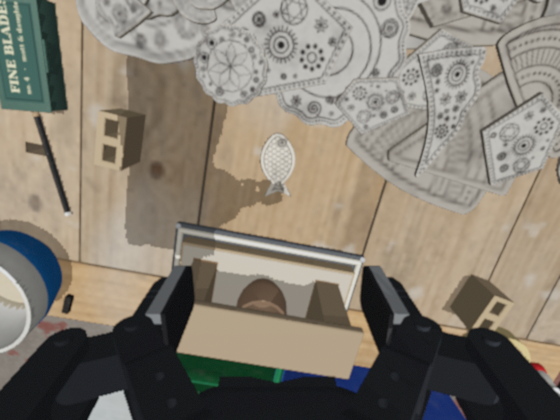

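Emit:
{"fn": "drive_tool", "kwargs": {"increments": [[[-6,-0.7,-20],[0,0,-0.8],0.8],[[0,0,-38],[0,0,0],0.8],[[0,0,-38],[0,0,0],0.8],[[0,0,-38],[0,0,0],0.8],[[0,0,-38],[0,0,0],0.8],[[0,0,-30],[0,0,0],0.8],[[0,0,-20],[0,0,0],0.8],[[0,0,-10],[0,0,0],0.8]]}}

```text
clock: 31.48
eef_pos: [0.463, -0.0124, 0.0077]
tool_rot: [-0.093, 0.996, 0.0, -0.003]
ft_force: [-0.9, 0.2, 0.1]
grip_width: 0.0682
grasp_force: 0.0
```

Emit:
{"fn": "drive_tool", "kwargs": {"increments": [[[0,0,-7],[0,0,0],0.8],[[0,0,-3],[0,0,0],0.8],[[0,0,0],[0,0,0],0.8],[[0,0,0],[0,0,0],0.8]]}}

```text
clock: 31.82
eef_pos: [0.4663, -0.0125, 0.0015]
tool_rot: [-0.093, 0.996, -0.0, 0.001]
ft_force: [0.1, -0.0, -0.6]
grip_width: 0.0688
grasp_force: 0.0
```

Emit:
{"fn": "drive_tool", "kwargs": {"increments": [[[0,0,0],[0,0,0],0],[[0,0,0],[0,0,0],0],[[0,0,0],[0,0,0],0],[[0,0,0],[0,0,0],0],[[0,0,0],[0,0,0],0],[[0,0,0],[0,0,0],0],[[0,0,0],[0,0,0],0]]}}

```text
clock: 32.4
eef_pos: [0.4663, -0.0125, 0.0022]
tool_rot: [-0.093, 0.996, -0.0, 0.001]
ft_force: [-2.4, 0.3, 7.7]
grip_width: 0.0367
grasp_force: 59.2
```

Emit:
{"fn": "drive_tool", "kwargs": {"increments": [[[0,0,15],[0,0,0],0],[[0,0,30],[0,0,0],0],[[0,0,35],[0,0,0],0],[[0,0,38],[0,0,0],0],[[0,0,38],[0,0,7.1],0],[[10,0,30],[0,0,7.1],0],[[16,1,0],[0,0,7.1],0],[[16,1,0],[0,0,7.1],0]]}}

```text
clock: 33.07
eef_pos: [0.5097, -0.0106, 0.1906]
tool_rot: [-0.337, 0.942, -0.001, 0.004]
ft_force: [1.1, -0.5, -1.2]
grip_width: 0.0367
grasp_force: 60.4
```

Emit:
{"fn": "drive_tool", "kwargs": {"increments": [[[18,1,0],[0,0,7.1],0],[[18,1,0],[0,0,7.1],0],[[18,1,0],[0,0,7.1],0],[[18,1,0],[0,0,7.1],0],[[18,1,0],[0,0,7.1],0],[[15,1,0],[0,0,7.1],0],[[10,1,0],[0,0,7.1],0],[[0,0,0],[0,0,1.2],0]]}}

```text
clock: 33.73
eef_pos: [0.6241, -0.0033, 0.1866]
tool_rot: [0.708, -0.706, 0.0, -0.0]
ft_force: [-0.2, -0.2, -0.6]
grip_width: 0.0364
grasp_force: 60.4
```

Emit:
{"fn": "drive_tool", "kwargs": {"increments": [[[0,0,0],[0,0,0],0],[[0,0,0],[0,0,0],0],[[0,0,0],[0,0,0],0],[[0,0,0],[0,0,0],0]]}}

```text
clock: 34.07
eef_pos: [0.6219, -0.0036, 0.1872]
tool_rot: [-0.706, 0.708, 0.0, 0.0]
ft_force: [0.3, 0.6, 0.1]
grip_width: 0.0365
grasp_force: 60.4
```

```bash
cat > f.py <<'E'
from h import *
import sys
o=get_obs();print(o['clock'],o['eef_pos'],o['tool_rot'],o['ft_force'],o['grip_width'],o['joint_pos'][5])
p=camera('wrist');save(p,sys.argv[1]);fish(p,o['eef_pos'][2]+.007)
for d in silhouettes('bat',p)[:1]: a=fit([(p,d['region'].astype(np.float32))],M['bat'],(.622,.0,0),.108);print(d['conf'],d['bbox'],np.round(a[0]*1000,1),a[1])
E
python3 f.py w17
```

```text
34.0667 [ 0.62187546 -0.00356838  0.18717084] [-7.06219154e-01  7.07993295e-01  3.18078424e-06  1.11609791e-06] [0.30391822 0.55644458 0.12533956] 0.03647543741032433 -1.5740283082231694
fish 0.6 [233.0, 203.5, 318.1, 345.8] [ 0.62128257 -0.0056158 ] 89.98153675522195 mid [ 0.62125246 -0.0019539 ] 0.07411321055719479 0.03709013805918941
0.7 [225.9, 70.3, 325.8, 341.0] [ 6.219e+02  1.600e+00 -4.000e-01] 0.36639660596847534
```

View pics/w17.png

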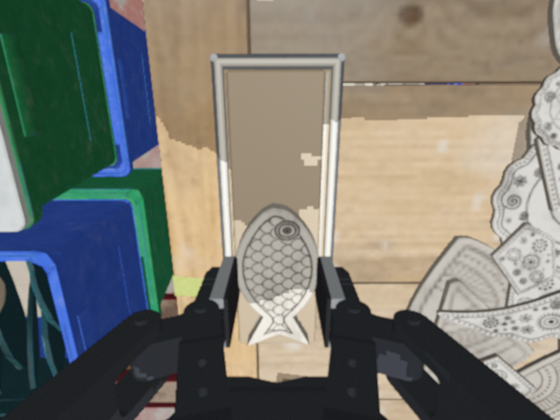

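```bash
python3 - <<'E'
from h import *
p=camera('wrist');g=cv2.cvtColor(p['image'],cv2.COLOR_RGB2GRAY)
print(g[50:85,276]);print(g[120,205:350])
for uv in [(276,70)]: print(ray(p,uv,.118)*1000)
for uv in [(228,120),(326,120)]: print(ray(p,uv,.118)*1000)
print(p['image'][60:80:2,276])
E
```

```text
[146 147 143 124  96  87  95 119 157 181 192 196 191 178 166 146 120  98
  98 109 125 137 144 147 149 149 149 149 148 148 149 148 148 149 149]
[140 140 139 139 137 135 136 137 135 116  93  87 111 152 175 186 190 186
 176 158 130 127 139 133 127 133 142 146 145 146 146 146 146 146 145 146
 146 145 146 145 146 146 146 146 145 146 146 146 146 146 146 146 147 146
 147 146 146 147 147 146 146 147 146 146 146 147 147 147 146 146 147 147
 147 146 146 147 146 146 147 146 147 147 147 147 147 147 148 148 147 147
 147 148 148 148 147 148 147 148 147 147 147 148 148 148 148 147 148 148
 149 148 148 148 148 148 148 149 147 139 130 144 165 170 163 151 136 141
 178 202 217 223 208 186 170 146 120 118 151 179 188 189 188 187 187 187
 186]
[621.70116104 -97.58777251 118.        ]
[651.71141083 -68.7608012  118.        ]
[590.64052059 -68.59943649 118.        ]
[[195 192 182]
 [195 191 181]
 [169 166 156]
 [121 120 116]
 [ 99  98  95]
 [137 124 103]
 [157 142 122]
 [161 147 127]
 [161 147 127]
 [160 147 126]]
```

Emit:
{"fn": "drive_tool", "kwargs": {"increments": [[[0,3.8,0],[0,0,-0.2],0],[[0,0,-15],[0,0,0],0],[[0,0,-20],[0,0,0],0],[[0,0,-15],[0,0,0],0],[[0,0,-10],[0,0,0],0],[[0,0,-3],[0,0,0],0],[[0,0,0],[0,0,0],0],[[0,0,0],[0,0,0],0]]}}

```text
clock: 34.93
eef_pos: [0.623, 0.0004, 0.1245]
tool_rot: [-0.705, 0.709, -0.0, 0.0]
ft_force: [0.5, -0.6, 0.5]
grip_width: 0.0365
grasp_force: 60.4
```

Emit:
{"fn": "drive_tool", "kwargs": {"increments": [[[0,0,-1.5],[0,0,0],0],[[0,0,-1.5],[0,0,0],0],[[0,0,0],[0,0,0],0],[[0,0,0],[0,0,0],0]]}}

```text
clock: 35.27
eef_pos: [0.6227, 0.0003, 0.1212]
tool_rot: [-0.705, 0.709, -0.0, 0.0]
ft_force: [0.2, -0.2, 0.1]
grip_width: 0.0366
grasp_force: 60.4
```

```bash
python3 f.py w18
```

```text
35.2667 [6.22691865e-01 2.74259718e-04 1.21225525e-01] [-7.05388776e-01  7.08820543e-01 -2.32085795e-04  2.42567571e-04] [ 0.24656005 -0.23232757  0.05574643] 0.03658726654873089 -1.5655089125290031
fish 0.83 [234.0, 201.3, 318.1, 345.3] [ 0.62202806 -0.00156423] 90.41399301963786 mid [0.62201068 0.00154811] 0.07526800302800386 0.03720242641008864
0.8 [203.6, 48.5, 349.5, 380.2] [621.8   1.6  -1.2] 0.3461334705352783
```

Emit:
{"fn": "drive_tool", "kwargs": {"increments": [[[0,0,-0.7],[0,0,0],0],[[0,0,-0.6],[0,0,0],0],[[0,0,0],[0,0,0],0]]}}

```text
clock: 35.67
eef_pos: [0.6227, 0.0003, 0.1203]
tool_rot: [-0.705, 0.709, -0.0, 0.0]
ft_force: [-0.5, 0.4, 4.2]
grip_width: 0.0364
grasp_force: 60.8
```

Emit:
{"fn": "drive_tool", "kwargs": {"increments": [[[0,0,0],[0,0,0],0.7],[[0,0,0],[0,0,0],0.7],[[0,0,0],[0,0,0],0.7],[[0,0,0],[0,0,0],0.7],[[0,0,8],[0,0,0],0.7],[[0,0,20],[0,0,0],0.7],[[0,0,35],[0,0,0],0.7],[[0,0,35],[0,0,0],0.7]]}}

```text
clock: 36.33
eef_pos: [0.6214, 0.0003, 0.2176]
tool_rot: [-0.705, 0.709, 0.001, -0.001]
ft_force: [1.2, -0.1, 1.3]
grip_width: 0.0599
grasp_force: 0.0
```

Emit:
{"fn": "drive_tool", "kwargs": {"increments": [[[-20,0,25],[0,0,0],0.7],[[-30,0,10],[0,0,0],0.7],[[-35,0,0],[0,0,0],0.7],[[-35,0,0],[0,0,0],0.7],[[-35,0,0],[0,0,0],0.7],[[-25,0,0],[0,0,0],0.7],[[0,0,0],[0,0,0],0.7],[[0,0,0],[0,0,0],0.7]]}}

```text
clock: 37.0
eef_pos: [0.4419, 0.0003, 0.2537]
tool_rot: [-0.705, 0.709, -0.001, 0.001]
ft_force: [0.6, 0.6, -0.1]
grip_width: 0.0597
grasp_force: 0.0
```

```bash
python3 - <<'E'
from h import *
p=camera('top');s=camera('scene')
a=cv2.resize(p['image'][135:215,265:385],(500,333),interpolation=cv2.INTER_CUBIC);b=cv2.resize(s['image'][125:225,220:345],(300,240),interpolation=cv2.INTER_CUBIC)
im=np.zeros((333,800,3),np.uint8);im[:,:500]=a;im[:240,500:]=b;cv2.imwrite('pics/fin.png',im[:,:,::-1])
fish(p,.125)
for d in silhouettes('bat',p)[:1]: r=fit([(p,d['region'].astype(np.float32))],M['bat'],(.624,.0,0),.108);print(d['conf'],d['bbox'],np.round(r[0]*1000,1),r[1])
print(get_obs()['clock'])
E
```

```text
fish 0.63 [318.8, 156.1, 344.7, 168.4] [ 0.6238967  -0.00172783] 93.21785544674256 mid [6.23454638e-01 1.73788703e-04] 0.0655850909995358 0.03962306406640695
0.72 [290.6, 148.8, 371.2, 172.4] [6.253e+02 2.000e-01 3.000e+00] 0.28272855281829834
37.2
```

View pics/fin.png

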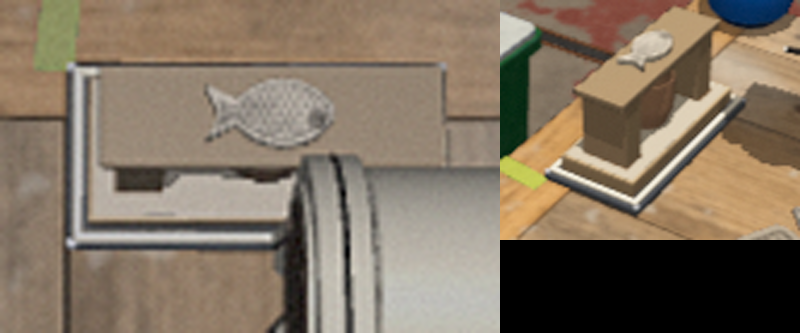

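The stack is complete: both views show the bat bridging the props with the cup under it. The fish lies lengthwise at the bat's middle (top crop (270,112)), within about 2 mm of centre, and the arm is clear.

```bash
python3 -c "
from workcell import job_done;print(job_done())"
```

```text
the job is handed in; nothing more can be done
None
```

I built the two-tier stack in the order asked and handed it in at about 37 s on the clock. Camera checks put each piece within about 2 mm of its mark, and I never moved the short props.

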